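Swing the jigger's forming arm up and back

TASK

A bowl has just been formed on the jigger (the green bowl-forming machine). Press the red stop button on the yellow box all the way down, and then push the machine's counterweighted forming arm up by its orange bar, past its balance point, so that it swings over and stays leaning back at its stop. Only push: do not grip the bar and do not fling the arm; do not press the green start button, and leave the mould with its bowl and the other things on the table where they stand.

Things in the scene. Friction and masses are not known exactly. Their poses are not given: they have to be found in the camera images.
- stop (a joint): travel of the red stop button, m: 0 up, 0.006 fully down; it presses straight down, takes about 5 N to go fully down and springs back
- stop_top (a point): centre of the top face of the red stop button (40 mm diameter), which sits on top of a yellow box 75 x 75 x 45 mm high; 67 mm above the table
- start (a joint): travel of the green start button, m: 0 up, 0.006 down; not to be pressed
- start_top (a point): centre of the top face of the green start button (32 mm diameter), on top of a grey box 75 x 75 x 45 mm high, 67 mm above the table. The two boxes may change places
- jigger: the fixed green bowl-forming machine. Origin on the table under the arm's hinge; x axis level, pointing from its front (where the mould and the orange bar are, at -x) to its back; y along the hinge axis; z up. Base plate 340 x 190 x 20 mm, its front edge at x = -230 mm; round wheel head at x = -155 mm; two uprights, 150 mm high, at the hinge
- hinge_axis (a point): the forming arm's hinge axis at its middle, 130 mm above the table; it does not move; its axes are the machine's
- profile_arm (a joint): angle of the forming arm, rad: 0 lowered on its front stop (start), growing as it swings up and back, 1.45 against its back stop. It turns about the machine's y axis. Let go below about 0.85 it falls back down; beyond 0.95 (bar just past the point right above the hinge) it falls over by itself, damped, to 1.45 and stays. A slow level push at the bar takes 2 to 5 N
- push_bar (a point): centre of the orange push bar, 30 mm diameter, 150 mm long along the machine's y axis, on a straight arm 30 mm wide; its axis is 195 mm from the hinge axis. At arm angle q it is at machine x = -195*cos(0.698+q), z = 130+195*sin(0.698+q) mm: 255 mm high at the start, 325 mm at most (q = 0.87, above the hinge). Its robot side is free. This frame turns with the arm
- mould: white plaster mould, 116 mm diameter, 45 mm high, with a brown clay bowl on it (67 mm high in all), standing loose on the wheel head 50 mm above the table, under the arm; origin at the centre of its underside; stays where it is
- blue_mug: blue mug, 80 mm diameter, 90 mm high, origin under its centre, handle to its y side; leave alone
- black_mug: black mug, 80 mm diameter, 85 mm high, origin under its centre, handle to its y side; leave alone
- glaze_jar: green glass jar with white cap, 70 mm diameter, 100 mm high, origin under its centre; leave alone
- green_bowl: green bowl, 130 mm diameter, 55 mm high, origin under its centre; leave alone
- spatula: wooden-handled spatula about 270 mm long, lying flat along its x axis; leave alone
- bud_vase: brown bud vase, 68 mm diameter, 90 mm high, origin under its centre; leave alone
There are look-alikes about, which are no part of the job. Of the things that look like the part that bears stop, take the one that is farthest to the robot's left at the start. What is shaped like the part that bears start but turquoise is not meant.

How it is judged:
On the way, in this order (a step that is already met when the one before it is completed fails the run):
1. the red stop button is pressed down, with the arm still lowered (value of joint stop above 0.0045 m and value of joint profile_arm below 0.15 rad), for 0.05 s.
2. the forming arm has swung over and lies back at its stop (value of joint profile_arm above 1.35 rad), for 0.2 s.
At the end, for the whole second after the job is handed in: The forming arm lies back at its stop (angle above 1.35 of 1.45 rad) and still, both buttons are up, the mould is within 12 mm and every other loose thing within 25 mm of where it started (value of joint profile_arm above 1.35 rad and velocity of joint profile_arm between -0.05 and 0.05 rad/s and value of joint each of start, stop below 0.002 m and distance of mould from where it was at the start of the episode below 0.012 m and distance of each of blue_mug, black_mug, glaze_jar, green_bowl, spatula, bud_vase from where it was at the start of the episode below 0.025 m); the robot touches nothing.
It fails at once if the orange bar is gripped between the fingers (fingers touch the arm while the TCP is within 14 mm of the bar's axis) (contact force between the fingers and profile_arm above 0.5 N and x of the grasp point in the frame of push_bar between -0.014 and 0.014 m and z of the grasp point in the frame of push_bar between -0.014 and 0.014 m and y of the grasp point in the frame of push_bar between -0.085 and 0.085 m).
It fails at once if the arm is flung (faster than 3 rad/s) (velocity of joint profile_arm above 3 rad/s).
It fails at once if the green start button is pressed (value of joint start above 0.003 m).
It fails at once if the mould with its bowl is shifted (12 mm), lifted or tipped (distance of mould from where it was at the start of the episode above 0.012 m or angle between mould's own z axis and vertical above 0.15 rad).
It fails at once if another thing on the table is moved (25 mm), lifted or knocked over (distance of any of blue_mug, black_mug, glaze_jar, green_bowl, spatula, bud_vase from where it was at the start of the episode above 0.025 m or angle between any of blue_mug, black_mug, glaze_jar, green_bowl, spatula, bud_vase's own z axis and vertical above 0.4 rad).
It also fails if it takes over 58 s, if anything falls off the work surface, if the arm or the gripper's body presses on something with over 40 N, if the wrist force passes 120 N, or if a joint passes its speed limit or range.

ROBOT

A 7-joint arm with a two-finger parallel gripper is mounted at the origin on the work surface. World frame = base frame: x ahead of the robot, y to its left, z up, the work surface at z = 0. Lengths are in m, angles in rad, forces in N, time in s.
With the tool pointing down it reaches from about 0.4 to 0.85 m from the base axis. Payload 4.4 kg.
Tool frame: the origin (TCP) lies between the finger pads, 19 mm behind the fingertips; this is the grasp point; z points along the fingers, y is the line along which they close (so a half turn about z gives the same grasp; the last joint's range is limited). The gripper opens to 94 mm and grips with 3 to 60 N. Pads are 16 mm wide; open, the fingers measure 119 mm over their backs; the gripper's body (75 mm by 177 mm) begins 78 mm behind the grasp point.
Start: joints at [-1.206, 0.628, 0.038, 1.517, -0.027, 0.996, -0.02], TCP at [0.271, 0.591, 0.224] pointing down, gripper open.
Joint ranges: [-3.06, 3.06], [-0.37, 2.12], [-1.25, 1.32], [0.18, 2.47], [-1.1, 4.24], [0.23, 1.98], [-2.94, 2.94]. Speed limits (rad/s): [2.57, 2.57, 3.14, 3.14, 3.14, 3.14, 3.14].

INTERFACE

Orientations are given as a rotation vector (axis times angle).
In Python, from plant import manip gives the robot as it stands.
- The arm moves only by the tool step_arm, never from a script. Its argument "motion" is a list of rows, each a list of 7 numbers: the closure, from -1 (fully open) to 1 (shut), then the shift along the tool's x, y, z in units of 25 mm (1.0 is 25 mm), then the turn, a rotation vector about the tool's x, y, z in degrees. A call has 1 to 20 rows; each row shifts and turns the commanded pose from where the row before left it, along the tool's axes as they then stand; what a row does not reach is not made up. A row lasts 1/8 s, in which the tool goes at most 62.5 mm and 10.7 degrees, less where a joint would pass 70% of its speed; a pose out of reach is approached as far as the arm can. A call is refused whole if a number of a shift passes 1 or a number of a turn 10.7, either way. A call with a gripper value outside its range is refused whole. The fingers move at their own pace and stop on an object; the grip force is fixed at half the most. Time passes only in rows, so rows that do not move let the fingers close. It gives the time, the measured TCP pose, the force, the opening and the grip force at its end, in the units of the state.
- manip.sense(): the state, without advancing time (a new reading comes with each control period).
- manip.grab_frame(name): name is "side" or "top"; returns a dict with "image" (384x512x3 uint8, blue, green, red), "camera_matrix" (3x3 intrinsics, pixels), "extrinsics" (4x4, takes a point from camera to world coordinates). Camera axes: x right, y down, z forward; pixel columns grow to the right and rows downward; lengths in m; the calibration is good to about 2 mm. A picture is of the moment at which its call begins. There is no depth.
- manip.close_job(): hands the job in; it is judged then, once.
The state is a dict: "t": time; "qpos": joint angles; "qd": joint speeds; "joint_efforts": joint torques, N m; "position": TCP position; "eef_rot": TCP orientation; "contact_force": force on the tool from outside, world axes, zero at the start; "wrist_torque": the same for the moment, N m; "grip_width": finger opening in m; "finger_force": force on a finger pad.
Only numpy, scipy, OpenCV 4.12 (cv2) and the standard library are available. Lean on these libraries where they do the work, as an engineer would, in place of code of your own. Each camera call takes 0.05 s, during which the arm holds its last target. There are 200 camera calls.

## Working session

There is one attempt and no reset: what is moved stays moved. The work goes in short steps, Python scripts to look and compute and a tool call to move; the robot and the scene stay as the last step left them, time stands still between calls to the robot, and variables do not carry over. Pictures are saved under pics/ and viewed, at most 10 in all, crops included, and the job is handed in when it is done.

Besides the shell and the picture viewer there is one more tool, called after "Emit:" in YAML: its name, and indented under it one key for each argument. step_arm: Moves the arm, as the interface text tells. Its arguments: {"type":"object","properties":{"motion":{"type":"array"}},"required":["motion"]}

```bash
mkdir -p pics; cat > h.py <<'E'
import numpy as np, cv2, pickle
from plant import manip
def grab(n,tag):
    f=manip.grab_frame(n); cv2.imwrite(f'pics/{tag}.png',f['image']); pickle.dump(f,open(f'pics/{tag}.pkl','wb')); return f
def ray(tag,u,v):
    f=pickle.load(open(f'pics/{tag}.pkl','rb')); K=np.array(f['camera_matrix']);T=np.array(f['extrinsics'])
    d=T[:3,:3]@np.linalg.solve(K,[u,v,1.]); return T[:3,3],d/np.linalg.norm(d)
def atz(tag,u,v,z):
    o,d=ray(tag,u,v); return o+d*(z-o[2])/d[2]
def tri(*obs):
    A=np.zeros((3,3));b=np.zeros(3);R=[ray(*x) for x in obs]
    for o,d in R: P=np.eye(3)-np.outer(d,d);A+=P;b+=P@o
    p=np.linalg.solve(A,b); return p,[np.linalg.norm((np.eye(3)-np.outer(d,d))@(p-o)) for o,d in R]
E
python3 - <<'E'
from h import *
for n in('side','top'):
    f=grab(n,n+'0'); print(np.round(f['extrinsics'],3).tolist(), np.round(f['camera_matrix'],1).tolist())
    cv2.imwrite(f'pics/{n}0b.png',cv2.resize(f['image'],(800,600),interpolation=cv2.INTER_CUBIC))
print(manip.sense())
E
```

```text
[[0.809, -0.432, 0.397, 0.021], [-0.587, -0.618, 0.524, -0.638], [0.019, -0.657, -0.754, 1.061], [0.0, 0.0, 0.0, 1.0]] [[346.8, 0.0, 258.7], [0.0, 346.8, 197.3], [0.0, 0.0, 1.0]]
[[-0.011, -0.99, 0.137, 0.353], [-1.0, 0.013, 0.013, -0.0], [-0.014, -0.137, -0.99, 1.181], [0.0, 0.0, 0.0, 1.0]] [[358.9, 0.0, 255.0], [0.0, 358.9, 189.3], [0.0, 0.0, 1.0]]
{'t': 0.1, 'qpos': array([-1.2057981 ,  0.62924168,  0.03843405,  1.51823006, -0.02700986,
        0.99629193, -0.0199727 ]), 'qd': array([-1.81661109e-03, -4.27979860e-03, -2.63560026e-04, -3.62053102e-03,
       -9.53172324e-05, -1.90816476e-03, -1.16963097e-03]), 'joint_efforts': array([ 2.52944839e-03, -5.50788832e+01,  1.14737570e+00, -1.87114227e+01,
       -5.21658361e-02,  1.92983664e-02,  7.08424022e-05]), 'position': array([0.27117197, 0.5901313 , 0.22346573]), 'eef_rot': array([-6.71351706e-01, -3.06865881e+00,  2.53739331e-03]), 'contact_force': array([-0.23875084, -0.55399053, -0.08024885]), 'wrist_torque': array([-0.0014547 ,  0.02149592,  0.00410004]), 'finger_force': 0.0, 'grip_width': 0.09397783440453367}
```

View pics/side0b.png

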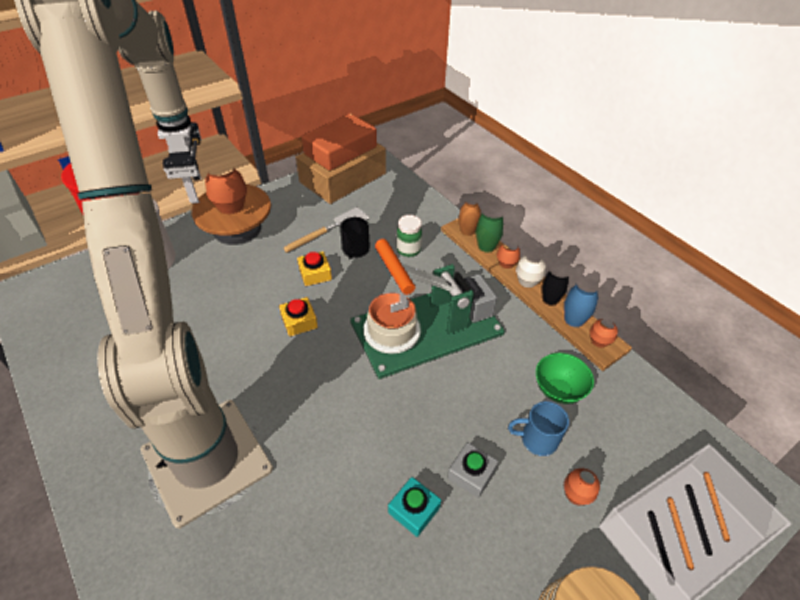

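View pics/top0b.png

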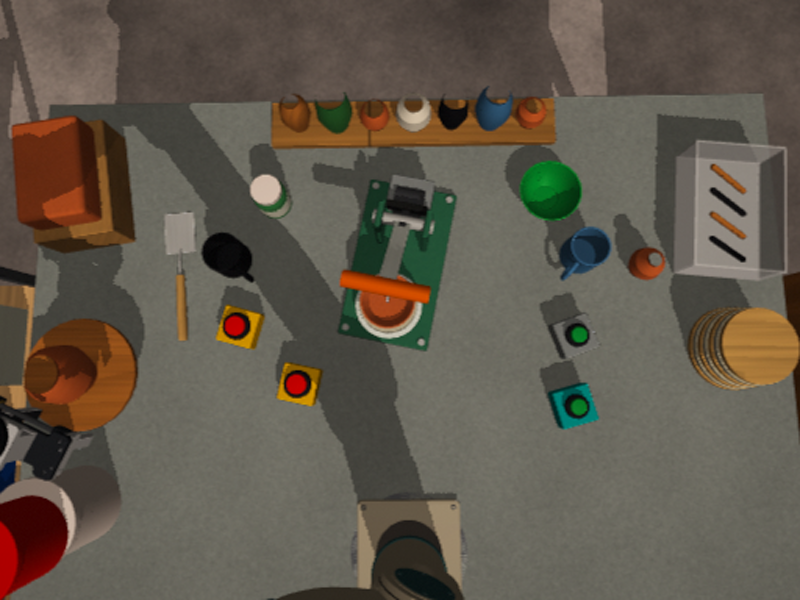

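The side view shows two yellow boxes with red buttons, at (314,262) and (297,308) in the 800-px picture; in the top view they are at (235,325) and (297,383). The orange bar runs from (341,280) to (430,295) in the top view. The candidates for stop are these two boxes. World +y is left in the top view, so the one at (235,325) should be the one meant. I'll measure both and confirm in an enlarged crop.

```bash
python3 - <<'E'
from h import *
def red(tag):
    im=cv2.imread(f'pics/{tag}.png').astype(int); B,G,R=im[...,0],im[...,1],im[...,2]
    m=((R>130)&(G<40)&(B<40)).astype(np.uint8)
    n,l,s,c=cv2.connectedComponentsWithStats(m)
    return [(s[i,4],c[i].round(1).tolist()) for i in range(1,n) if s[i,4]>25]
print(red('side0'));print(red('top0'))
s=.64
for nm,a,b in[('btnL',(314,260),(235,325)),('btnR',(297,307),(297,383))]:
    p,r=tri(('side0',a[0]*s,a[1]*s),('top0',b[0]*s,b[1]*s)); print(nm,p.round(3),np.round(r,4))
a=cv2.imread('pics/top0.png')[155:270,120:300]; b=cv2.imread('pics/side0.png')[140:255,170:350]
cv2.imwrite('pics/crop.png',cv2.resize(np.vstack([a,b]),None,fx=2.6,fy=2.6,interpolation=cv2.INTER_CUBIC)[:600])
E
```

```text
[(np.int32(109), [45.1, 116.5]), (np.int32(53), [199.8, 165.0]), (np.int32(72), [189.0, 195.8])]
[(np.int32(118), [149.7, 208.2]), (np.int32(125), [189.1, 245.6]), (np.int32(398), [4.1, 358.3])]
btnL [0.457 0.347 0.046] [0.0026 0.0026]
btnR [0.338 0.218 0.053] [0.0014 0.0014]
```

View pics/crop.png

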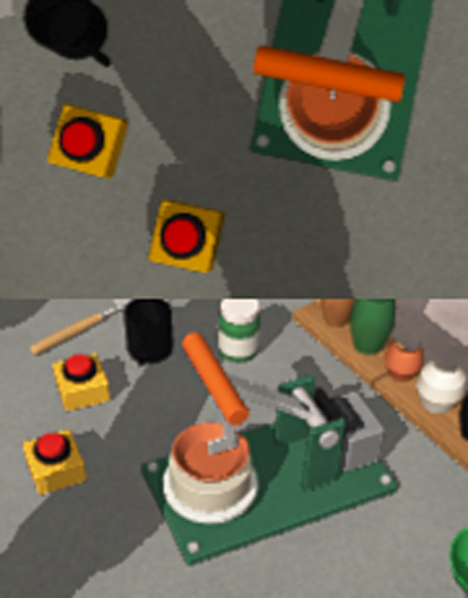

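Enlarged crop: two candidates carry a red button on a yellow box, at top crop (81,139) and (182,236). The first is farther to the robot's left (y≈0.35 against 0.22), so it is the one meant. The orange bar's ends are at top crop (257,61) and (402,86), and side crop (191,343) and (238,414).

```bash
python3 - <<'E'
from h import *
P=lambda n,t:print(n,t[0].round(3),np.round(t[1],4)) 
P('btnL',tri(('side0',200.3,165.3),('top0',150.5,208.3)))
P('btnR',tri(('side0',189.2,195.8),('top0',189.3,245.6)))
for n,u,v in(('L',150.5,208.3),('R',189.3,245.6)): print(n,'top@.067',atz('top0',u,v,.067).round(3))
for n,u,v in(('L',200.3,165.3),('R',189.2,195.8)): print(n,'side@.067',atz('side0',u,v,.067).round(3))
tl=(120+257/2.6,155+61/2.6);tr=(120+402/2.6,155+86/2.6)
sl=(170+191/2.6,140+(343-299)/2.6);sr=(170+238/2.6,140+(414-299)/2.6)
P('barL',tri(('top0',*tl),('side0',*sl)));P('barR',tri(('top0',*tr),('side0',*sr)))
print('bar@.255',atz('top0',*tl,.255).round(3),atz('top0',*tr,.255).round(3),atz('side0',*sl,.255).round(3),atz('side0',*sr,.255).round(3))
h=[(120+262/2.6,155+141/2.6),(120+389/2.6,155+166/2.6),(376*.64,185*.64),(449*.64,200*.64)]
hp=[atz('top0',*x,.02) for x in h];print(np.round(hp,3))
d=(hp[2]-hp[0]+hp[3]-hp[1]);yaw=np.arctan2(d[1],d[0]);e=hp[0]-hp[1];print('yaw',np.degrees(yaw),np.degrees(np.arctan2(e[1],e[0]))-90)
x=np.array([np.cos(yaw),np.sin(yaw),0]);print('centre',np.mean(hp,0),'hinge',np.mean(hp,0)+.06*x)
for n,u,v,z in(('blackmug',228,250,.085),('jar',267,188,.1),('mould',388,300,.1)):print(n,atz('top0',u*.64,v*.64,z).round(3))
from scipy.spatial.transform import Rotation as R
print(R.from_rotvec(manip.sense()['eef_rot']).as_matrix().round(3))
E
```

```text
btnL [0.454 0.344 0.056] [0.0018 0.0018]
btnR [0.336 0.22  0.057] [0.001 0.001]
L top@.067 [0.452 0.341 0.067]
R top@.067 [0.335 0.218 0.067]
L side@.067 [0.451 0.332 0.067]
R side@.067 [0.333 0.21  0.067]
barL [0.513 0.106 0.25 ] [0.0013 0.0013]
barR [ 0.484 -0.04   0.257] [0.0007 0.0007]
bar@.255 [0.511 0.106 0.255] [ 0.484 -0.039  0.255] [0.511 0.101 0.255] [ 0.486 -0.038  0.255]
[[ 0.45   0.126  0.02 ]
 [ 0.417 -0.031  0.02 ]
 [ 0.755  0.06   0.02 ]
 [ 0.719 -0.096  0.02 ]]
yaw -12.122809186820605 -11.800960845230634
centre [0.5852945  0.01489147 0.02      ] hinge [0.64395648 0.002291   0.02      ]
blackmug [0.602 0.355 0.085]
jar [0.725 0.275 0.1  ]
mould [0.495 0.034 0.1  ]
[[-0.909  0.418 -0.001]
 [ 0.418  0.909 -0.002]
 [-0.    -0.002 -1.   ]]
```

Emit:
step_arm:
  motion:
    - [1,-0.5,-0.28,0,0,0,0]
    - [1,-0.95,-0.55,0,0,0,-4]
    - [1,-0.95,-0.6,0,0,0,-4]
    - [1,-0.95,-0.65,0,0,0,-4]
    - [1,-0.95,-0.7,0,0,0,0]
    - [1,-1,-0.8,0,0,0,0]
    - [1,-1,-0.8,0,0,0,0]
    - [1,-1,-0.8,0,0,0,0]
    - [1,-1,-0.8,0,0,0,0]
    - [1,-0.9,-0.8,0,0,0,0]
    - [1,-0.6,-0.5,0,0,0,0]
    - [1,0,0,0,0,0,0]
    - [1,0,0,0,0,0,0]

```text
t: 1.72
position: [0.4586, 0.3507, 0.2242]
eef_rot: [-0.345, -3.122, -0.001]
contact_force: [-0.4, 0.3, -0.4]
grip_width: 0.0003
finger_force: 0.0
```

Emit:
step_arm:
  motion:
    - [1,0.16,-0.5,0.5,0,0,0]
    - [1,0,0,1,0,0,0]
    - [1,0,0,1,0,0,0]
    - [1,0,0,1,0,0,0]
    - [1,0,0,0.8,0,0,0]
    - [1,0,0,0.3,0,0,0]
    - [1,0,0,0,0,0,0]
    - [1,0,0,0,0,0,0]

```text
t: 2.72
position: [0.4531, 0.339, 0.11]
eef_rot: [0.346, 3.122, 0.002]
contact_force: [0.4, 0.0, 0.3]
grip_width: 0.0002
finger_force: 0.0
```

```bash
python3 - <<'E'
from h import *
a=grab('side','s1')['image'][120:210,150:250];b=grab('top','t1')['image'][160:250,100:200]
cv2.imwrite('pics/c1.png',cv2.resize(np.hstack([a,b]),None,fx=4,fy=4,interpolation=cv2.INTER_CUBIC))
E
```

```text
(no output)
```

View pics/c1.png

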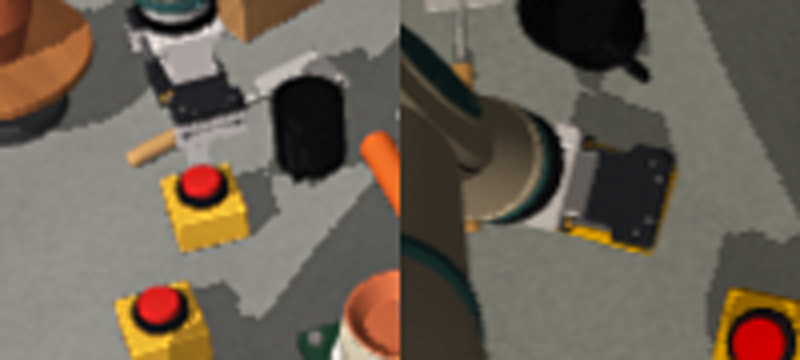

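The left panel (side view) shows the closed fingertips at about (203,163), just above the red button at (202,187). The right panel (top view) shows the gripper over the yellow box. I'm pressing now.

Emit:
step_arm:
  motion:
    - [1,0,0,0.4,0,0,0]
    - [1,0,0,0.4,0,0,0]
    - [1,0,0,0.2,0,0,0]
    - [1,0,0,0.12,0,0,0]
    - [1,0,0,0,0,0,0]

```text
t: 3.45
position: [0.4524, 0.3379, 0.0812]
eef_rot: [-0.347, -3.121, 0.001]
contact_force: [-0.5, -1.8, 5.2]
grip_width: 0.0004
finger_force: 2.1
```

Emit:
step_arm:
  motion:
    - [1,0,0,0.08,0,0,0]
    - [1,0,0,0.06,0,0,0]
    - [1,0,0,0,0,0,0]
    - [1,0,0,0,0,0,0]

```text
t: 3.95
position: [0.4525, 0.3379, 0.0798]
eef_rot: [-0.347, -3.122, 0.0]
contact_force: [-4.9, -3.2, 20.9]
grip_width: 0.0007
finger_force: 10.0
```

```bash
python3 - <<'E'
from h import *
s=manip.sense();print(s['position'],s['contact_force'])
E
```

```text
[0.45246677 0.33793087 0.07979108] [-4.94490191 -3.21212011 20.86391471]
```

The button bottomed out: the force rose to 21 N and travel stopped. I'm lifting off and moving to the robot side of the bar.

Emit:
step_arm:
  motion:
    - [1,0,0,-0.5,0,0,0]
    - [1,0,0,-1,0,0,0]
    - [1,0,0,-1,0,0,0]
    - [1,0,0,-1,0,0,0]
    - [1,0,-0.5,-1,0,0,0]
    - [1,0,-1,-1,0,0,0]
    - [1,-0.2,-1,-0.8,0,0,0]
    - [1,-0.2,-1,-0.5,0,0,0]
    - [1,-0.2,-1,-0.2,0,0,0]
    - [1,-0.2,-1,0,0,0,0]
    - [1,-0.2,-1,0,0,0,0]
    - [1,-0.2,-1,0,0,0,0]
    - [1,-0.2,-1,0,0,0,0]
    - [1,-0.2,-1,0,0,0,0]
    - [1,-0.1,-1,0,0,0,0]
    - [1,0,-1,0,0,0,0]
    - [1,0,-0.3,0,0,0,0]
    - [1,0,0,0,0,0,0]
    - [1,0,0,0,0,0,0]

```text
t: 6.32
position: [0.4299, 0.0422, 0.2528]
eef_rot: [0.345, 3.122, 0.001]
contact_force: [0.2, 0.2, 1.2]
grip_width: 0.0003
finger_force: 0.0
```

```bash
python3 - <<'E'
from h import *
s=manip.sense();print(s['position'],s['eef_rot'])
a=grab('side','s2')['image'][100:250,170:370];b=grab('top','t2')['image'][100:250,160:360]
cv2.imwrite('pics/c2.png',cv2.resize(np.vstack([a,b]),None,fx=2,fy=2,interpolation=cv2.INTER_CUBIC))
E
```

```text
[0.42991307 0.04224027 0.25283164] [3.44760576e-01 3.12209114e+00 1.04633497e-03]
```

View pics/c2.png

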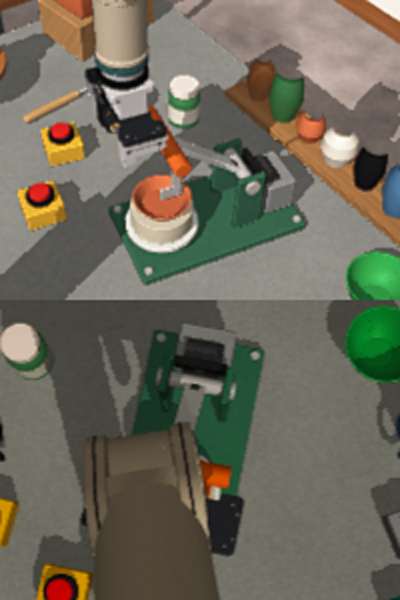

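The side panel shows the gripper in front of the bar at about (170,150), with the mould undisturbed. The top panel shows the gripper on the robot side of the bar. I'm starting the slow push.

Emit:
step_arm:
  motion:
    - [1,-0.4,0.1,0,0,0,0]
    - [1,-0.5,0.1,0,0,0,0]
    - [1,-0.4,0,0,0,0,0]
    - [1,-0.4,0,0,0,0,0]
    - [1,-0.3,0,-0.2,0,0,0]
    - [1,-0.3,0,-0.3,0,0,0]

```text
t: 7.18
position: [0.484, 0.0339, 0.2648]
eef_rot: [-0.346, -3.115, 0.0]
contact_force: [-6.5, 1.7, 3.9]
grip_width: 0.0003
finger_force: 3.5
```

Emit:
step_arm:
  motion:
    - [1,-0.4,0,-0.28,0,0,0]
    - [1,-0.4,0,-0.25,0,0,0]
    - [1,-0.4,0,-0.25,0,0,0]
    - [1,-0.4,0,-0.2,0,0,0]
    - [1,-0.4,0,-0.2,0,0,0]
    - [1,-0.4,0,-0.2,0,0,0]
    - [1,-0.4,0,-0.15,0,0,0]
    - [1,-0.4,0,-0.1,0,0,0]

```text
t: 8.18
position: [0.5657, 0.0155, 0.3062]
eef_rot: [0.347, 3.122, -0.0]
contact_force: [-1.4, -0.4, -0.1]
grip_width: 0.0006
finger_force: 0.8
```

Emit:
step_arm:
  motion:
    - [1,-0.4,0,-0.1,0,0,0]
    - [1,-0.4,0,-0.1,0,0,0]
    - [1,-0.4,0,-0.1,0,0,0]
    - [1,-0.4,0,-0.05,0,0,0]
    - [1,-0.4,0,0,0,0,0]
    - [1,-0.4,0,0,0,0,0]
    - [1,-0.4,0,0,0,0,0]
    - [1,-0.3,0,0,0,0,0]

```text
t: 9.18
position: [0.6411, -0.0014, 0.3146]
eef_rot: [0.347, 3.122, -0.0]
contact_force: [1.1, -0.6, -0.8]
grip_width: 0.0001
finger_force: 0.0
```

Emit:
step_arm:
  motion:
    - [1,0,0,-0.6,0,0,0]
    - [1,0,0,-0.6,0,0,0]
    - [1,0,0,0,0,0,0]
    - [1,0,0,0,0,0,0]
    - [1,0,0,0,0,0,0]

```text
t: 9.8
position: [0.64, -0.0011, 0.3443]
eef_rot: [-0.347, -3.121, 0.0]
contact_force: [0.8, -0.3, -0.2]
grip_width: 0.0003
finger_force: 0.0
```

```bash
python3 - <<'E'
from h import *
cv2.imwrite('pics/c3.png',cv2.resize(grab('side','s3')['image'][60:260,170:420],None,fx=3,fy=3,interpolation=cv2.INTER_CUBIC))
E
```

```text
(no output)
```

View pics/c3.png

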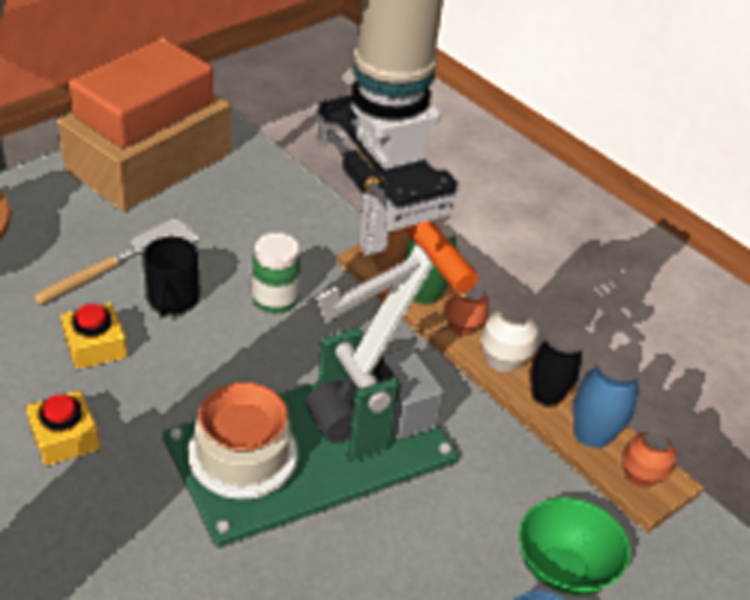

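The picture shows the bar past the hinge, at about (445,255), leaning back. The profile tool, at (330,300), is below the fingers, and the mould is untouched. I'm lifting further and retreating.

Emit:
step_arm:
  motion:
    - [1,0,0,-0.8,0,0,0]
    - [1,0.2,0,-0.8,0,0,0]
    - [1,0.6,0,-0.4,0,0,0]
    - [1,0.9,0,0,0,0,0]
    - [1,0.9,0,0,0,0,0]
    - [1,0.9,0,0,0,0,0]
    - [1,0.9,0,0,0,0,0]
    - [1,0.6,0,0,0,0,0]
    - [1,0,0,0,0,0,0]
    - [1,0,0,0,0,0,0]
    - [1,0,0,0,0,0,0]
    - [1,0,0,0,0,0,0]

```text
t: 11.35
position: [0.5188, 0.0261, 0.3945]
eef_rot: [-0.348, -3.122, 0.0]
contact_force: [0.7, -0.5, 0.7]
grip_width: 0.0006
finger_force: 0.0
```

```bash
python3 - <<'E'
from h import *
cv2.imwrite('pics/c4.png',cv2.resize(grab('side','s4')['image'][60:260,170:420],None,fx=3,fy=3,interpolation=cv2.INTER_CUBIC))
f=pickle.load(open('pics/s4.pkl','rb'));K=np.array(f['camera_matrix']);T=np.linalg.inv(f['extrinsics'])
h=np.array([.644,.002,0]);xm=np.array([.978,-.207,0]);ym=np.array([.207,.978,0])
for q in(1.2,1.35,1.45):
  for s in(-.075,.075):
    p=h+xm*-.195*np.cos(.698+q)+ym*s+[0,0,.13+.195*np.sin(.698+q)]
    c=K@(T[:3,:3]@p+T[:3,3]);u=c[:2]/c[2];print(q,s,((u-[170,60])*3).round())
E
```

```text
1.2 -0.075 [454. 281.]
1.2 0.075 [388. 201.]
1.35 -0.075 [474. 283.]
1.35 0.075 [407. 203.]
1.45 -0.075 [485. 285.]
1.45 0.075 [418. 207.]
```

View pics/c4.png

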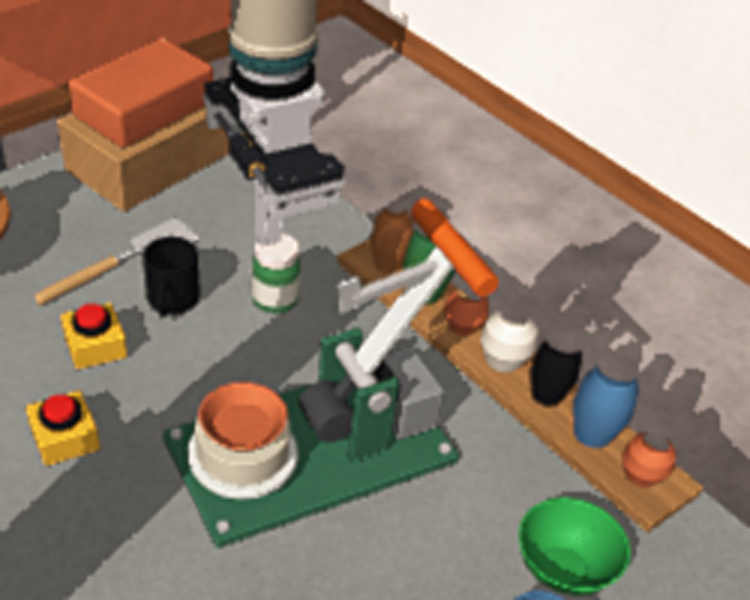

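The bar's ends are at (425,208) and (488,284), which matches the prediction for 1.45 rad. The gripper is clear and the other things are in place. I'll let it settle briefly, then hand in.

Emit:
step_arm:
  motion:
    - [1,0,0,0,0,0,0]
    - [1,0,0,0,0,0,0]
    - [1,0,0,0,0,0,0]
    - [1,0,0,0,0,0,0]
    - [1,0,0,0,0,0,0]
    - [1,0,0,0,0,0,0]
    - [1,0,0,0,0,0,0]
    - [1,0,0,0,0,0,0]

```text
t: 12.4
position: [0.5184, 0.0263, 0.3948]
eef_rot: [-0.347, -3.122, -0.0]
contact_force: [-0.0, -0.2, 0.0]
grip_width: 0.0004
finger_force: 0.0
```

```bash
python3 -c "
from plant import manip
print(manip.close_job())"
```

```text
the job is handed in; nothing more can be done
None
```

I pressed the left-hand red stop button fully down, then pushed the forming arm over by its bar; the last picture shows it leaning back at its stop, with the mould and the other things in view where they stood. The job is handed in, and hand-in returned no verdict.

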